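Build a small kiln stack on a bat

TASK

Get this little kiln load stacked on the dark bat: stand the tall round post on the round pad and the tall square post on the square pad, and lay the test tile flat on the bat midway between them. Then lay the clay strip shelf lengthwise across the tops of the two posts, centred and in line with the row, and stand the cup upright on the middle of the strip. Leave the short post and the timer where they are.

Things in the scene. Friction and masses are not known exactly. Their poses are not given: they have to be found in the camera images.
- bat: dark grey rectangular kiln bat, fixed, 100 x 200 x 12 mm; lies flat on the work surface. Origin: centre of its underside; z up, y along its length (200), x across it. It carries one setter pad 70 mm from its centre along +y and the other 70 mm along -y; which is at which end changes
- pad_round: round buff clay setter pad, 48 mm across, 4 mm thick, fixed on the bat near one end, its top 16 mm above the work surface. Origin: centre of its underside; z up
- pad_square: square buff clay setter pad, 48 x 48 x 4 mm, fixed on the bat near the other end, its sides parallel to the bat's, its top 16 mm above the work surface. Origin: centre of its underside; z up
- post_round: tall round kiln post, upright buff clay cylinder, 38 mm across, 70 mm tall, dark hole mark on top, loose. Origin: centre of its underside; z up
- post_square: tall square kiln post, upright buff clay, 36 x 36 mm, 70 mm tall, dark hole mark on top, loose. Origin: centre of its underside; z up, x and y square to its sides
- post_short: short square kiln post, 36 x 36 mm but only 35 mm tall, loose; not needed, to be left where it is. Origin: centre of its underside; z up, x and y square to its sides
- tile: round glazed test tile, orange-tan, 46 mm across, 8 mm thick, lying flat, loose. Origin: centre of its underside; z up
- strip: narrow kiln strip shelf, flat buff clay bar 180 x 50 x 12 mm, lying flat, loose. Origin: centre of its underside; z up, x along its length (180), y across it (50)
- cup: small straight-sided bisque clay cup, open at the top, 48 mm across (foot 42 mm), 50 mm tall, wall 4 mm, standing upright, loose. Origin: centre of its underside; z up
- timer: white wind-up timer with a dark dial, 62 x 68 x 62 mm, loose, standing close behind the work; to be left where it is. Origin: centre of its underside; z up, dial towards -x
Things that resemble listed ones, but are neither listed nor needed, are in the scene too. What is shaped like the post_round but green or turquoise is not meant.

How it is judged:
At the end, for the whole second after the job is handed in: Posts upright on their own pads (12 mm off centre at most); tile flat on the bat, strip level on both posts in line with the bat (8 deg), each within 15 mm of the bat's centre; cup upright within 15 mm of the strip's middle; all at rest; short post and timer moved under 15 mm (horizontal distance between post_round and pad_round below 0.012 m and height (world z) of post_round between 0.013 and 0.02 m and angle between each of post_round, post_square, cup's own z axis and vertical below 0.08 rad and horizontal distance between post_square and pad_square below 0.012 m and height (world z) of post_square between 0.013 and 0.02 m and horizontal distance between each of tile, strip and bat below 0.015 m and height (world z) of tile between 0.009 and 0.016 m and angle between tile's own z axis and vertical below 0.1 rad and angle between the x axis of strip and the y axis of bat, either way round below 0.14 rad and height (world z) of strip between 0.082 and 0.091 m and angle between strip's own z axis and vertical below 0.06 rad and horizontal distance between cup and strip below 0.015 m and height (world z) of cup between 0.093 and 0.104 m and linear speed of each of tile, post_round, post_square, strip, cup below 0.02 m/s); the robot touches nothing.
It fails at once if the short post was disturbed (distance of post_short from where it was at the start of the episode above 0.015 m).
It fails at once if the timer was disturbed (distance of timer from where it was at the start of the episode above 0.015 m).
It also fails if it takes over 128 s, if anything falls off the work surface, if the arm or the gripper's body presses on something with over 40 N, if the wrist force passes 120 N, or if a joint passes its speed limit or range.

ROBOT

A 6-joint arm with a two-finger parallel gripper is mounted at the origin on a cart in front of the work surface, level with it; the furniture and walls round the work are solid. World frame = base frame: x ahead of the robot, y to its left, z up, the work surface at z = 0. Lengths are in m, angles in rad, forces in N, time in s.
With the tool pointing down it reaches from about 0.35 to 0.725 m from the base axis. Payload 6 kg.
Tool frame: the origin (TCP) lies between the finger pads; the fingertips stand 19 mm ahead of it and the grasp point (between the pads) is the TCP (r.tip_reach is the z of the fingertips in the tool frame, in m); z points along the fingers, y is the line along which they close (so a half turn about z gives the same grasp; the last joint's range is limited). The gripper opens to 85 mm and grips with 20 to 120 N. Pads are 22 mm wide; open, the fingers measure 114 mm over their backs; the gripper's body (76 mm by 85 mm) begins 54 mm behind the grasp point. The pads swing forward as they close: fully open they stand 13 mm farther back than shut.
Start: joints at [1.618, 0.04, 0.085, 0, -1.615, -0.334], TCP at [0.17, 0.575, 0.25] pointing down, gripper open.
Joint ranges: [-2.56, 2.56], [-1.29, 2.01], [-1.08, 1.49], [-3.29, 1.98], [-2.81, -0.18], [-2.99, 2.99]. Speed limits (rad/s): [2.57, 2.57, 3.01, 3.14, 3.14, 3.14].

INTERFACE

Orientations are given as a 3x3 rotation matrix whose columns are the frame's x, y, z axes.
In Python, from workcell import r, cams gives the robot as it stands.
- The arm moves only by the shell command python3 -m pendant 'ROWS' [FORCE]. ROWS is JSON, a list of rows, each a list of 7 numbers: the turn, a rotation vector about the world's x, y, z in degrees, then the shift along the world's x, y, z in mm, then the finger opening in mm, from 0 to 85.4. In form: [[rx, ry, rz, dx, dy, dz, gripper], ...]. A call has 1 to 12 rows; each row shifts and turns the commanded pose from where the row before left it; what a row does not reach is not made up. A row lasts 1/8 s, in which the tool goes at most 62.5 mm and 10.7 degrees, less where a joint would pass 70% of its speed; a pose out of reach is approached as far as the arm can. A call with a gripper value outside its range is refused whole. The fingers move at their own pace and stop on an object; FORCE is the grip in N (left out, the last holds). Time passes only in rows, so rows that do not move let the fingers close. It gives the time, the measured TCP pose, the force, the opening and the grip force at its end, in the units of the state.
- r.get_obs(): the state, without advancing time (a new reading comes with each control period).
- cams.camera(name): name is "scene" or "top"; returns (picture, depth): 384x512x3 uint8, red, green, blue; 384x512 float32, m along the optical axis (not along the pixel's ray), 0 where there is no reading.
- cams.get_calibration(name): a dict with "intrinsics" (3x3 intrinsics, pixels), "T" (4x4, takes a point from camera to world coordinates). Camera axes: x right, y up, looking along -z (the intrinsics and any distortion apply to the point x, -y, -z); pixel columns grow to the right and rows downward; lengths in m; the calibration is good to about 2 mm. A picture is of the moment at which its call begins. get_calibration takes no time and is no camera call.
- r.job_done(): hands the job in; it is judged then, once.
The state is a dict: "time_s": time; "joint_pos": joint angles; "dq": joint speeds; "joint_torque": joint torques, N m; "ee_pos": TCP position; "ee_rot": TCP orientation; "ft_force": force on the tool from outside, world axes, zero at the start; "wrist_torque": the same for the moment, N m; "finger_gap": finger opening in m; "grasp_force": force on a finger pad.
Only numpy, scipy, OpenCV 4.12 (cv2) and the standard library are available. Lean on these libraries where they do the work, as an engineer would, in place of code of your own. Each camera call takes 0.05 s, during which the arm holds its last target. There are 200 camera calls.

## Working session

There is one attempt and no reset: what is moved stays moved. The work goes in short steps, Python scripts to look and compute and a shell command to move; the robot and the scene stay as the last step left them, time stands still between calls to the robot, and variables do not carry over. Pictures are saved under pics/ and viewed, at most 14 in all, crops included, and the job is handed in when it is done.

```bash
ls; mkdir -p pics
python3 - <<'E'
from workcell import r,cams
import cv2,numpy as np
for n in("scene","top"):
    p,d=cams.camera(n); np.savez(f"{n}.npz",p=p,d=d)
    cv2.imwrite(f"pics/{n}0.png",cv2.resize(p[:,:,::-1],(800,600)))
    c=cams.get_calibration(n); print(c)
o=r.get_obs();print(o['time_s'],o['ee_pos'],o['ee_rot'],o['finger_gap'])
E
```

```text
pics
{'intrinsics': array([[432.05055233,   0.        , 256.41898685],
       [  0.        , 432.05055233, 195.66509785],
       [  0.        ,   0.        ,   1.        ]]), 'T': array([[-0.84683178,  0.29622856, -0.44172907,  0.05239361],
       [-0.53129512, -0.43285954,  0.7282569 ,  1.03356609],
       [ 0.02452385,  0.85139959,  0.52394401,  0.62722206],
       [ 0.        ,  0.        ,  0.        ,  1.        ]])}
{'intrinsics': array([[454.29787111,   0.        , 254.35717562],
       [  0.        , 454.29787111, 181.78257066],
       [  0.        ,   0.        ,   1.        ]]), 'T': array([[-0.1321724 ,  0.96766136, -0.21485334,  0.26402214],
       [-0.9912218 , -0.12971398,  0.02556607,  0.20839548],
       [-0.00313018,  0.21634644,  0.97631164,  1.36703699],
       [ 0.        ,  0.        ,  0.        ,  1.        ]])}
0.1 [0.16955639 0.57527383 0.24936122] [[ 9.59163546e-01 -2.82851846e-01 -3.53872310e-04]
 [-2.82852048e-01 -9.59162266e-01 -1.57029495e-03]
 [ 1.04739859e-04  1.60626318e-03 -9.99998704e-01]] 0.085398549631139
```

View pics/scene0.png

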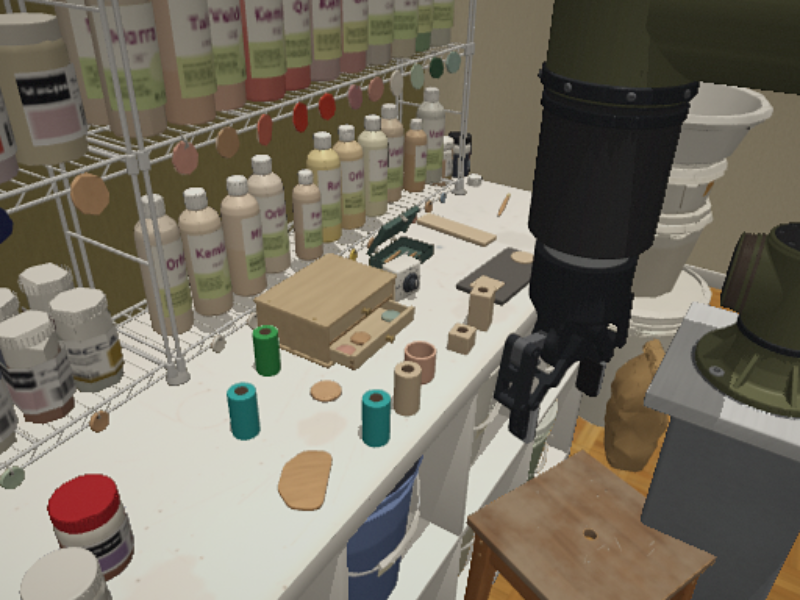

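View pics/top0.png

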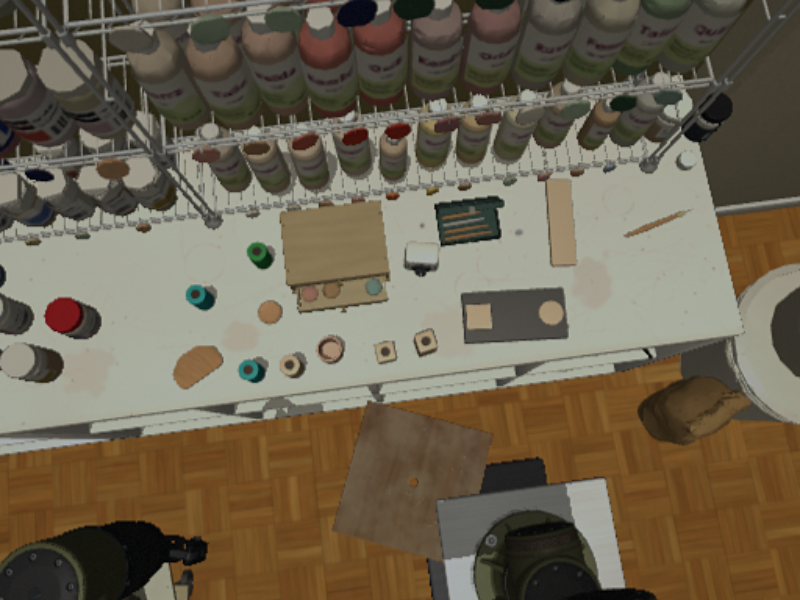

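The top view (800x600 px) shows:
- **Bat** at (514,315), square pad at (479,316), round pad at (551,313), strip at (562,222).
- **Tile** at (269,312), cup at (330,349), timer at (421,257).
- **Round post candidates:** buff (291,366), turquoise (251,370) and (200,297), green (260,255). The buff one fits.
- **Square posts:** (425,342) looks tall in the scene view and (385,351) short.
- **Tile candidates:** the round disc at (269,312). The drawer glaze discs near (310,293) and the irregular slab at (197,366) don't fit.

I'll confirm with heights and a crop.

```bash
cat > h.py <<'E'
import numpy as np,cv2
from workcell import r,cams
def snap(n):
    p,d=cams.camera(n); c=cams.get_calibration(n); K=c["intrinsics"];T=c["T"]
    v,u=np.mgrid[:384,:512]
    P=np.stack([(u-K[0,2])/K[0,0]*d,-(v-K[1,2])/K[1,1]*d,-d],-1)
    return p,d,P@T[:3,:3].T+T[:3,3]
def ray(n,u,v,z):
    c=cams.get_calibration(n); K=c["intrinsics"];T=c["T"]
    w=T[:3,:3]@[(u-K[0,2])/K[0,0],-(v-K[1,2])/K[1,1],-1]
    return T[:3,3]+w*(z-T[2,3])/w[2]
def blob(n,m,z,seed):
    """component of mask nearest to seed -> min-area-rect corners cast to plane z"""
    k,l,s,c=cv2.connectedComponentsWithStats(m.astype(np.uint8),connectivity=4)
    ok=[i for i in range(1,k) if s[i,4]>25]
    i=min(ok,key=lambda i:np.hypot(*(c[i]-seed)))
    ys,xs=np.nonzero(l==i)
    W=np.array([ray(n,x,y,z)[:2] for x,y in zip(xs,ys)])
    (cx,cy),(a,b),t=cv2.minAreaRect((W*1000).astype(np.float32))
    return W.mean(0)*1000,(cx,cy),(a,b),t,len(xs)
E
cat > m.py <<'E'
from h import *
p,d,W=snap("top"); np.savez("top.npz",p=p,W=W)
hsv=cv2.cvtColor(p,cv2.COLOR_RGB2HSV)
Z=W[...,2]
for nm,u,v,h in [("bat",514,315,.012),("padsq",479,316,.016),("padrd",551,313,.016),("strip",562,222,.012),("tile",269,312,.008),("pround",291,366,.07),("psq",425,342,.07),("pshort",385,351,.035),("cup",330,349,.05),("timer",421,257,.062),("turq",251,370,.07)]:
    u*=.64;v*=.64
    if h>.03: m=np.abs(Z-h)<.012
    elif nm=="bat": m=(p.max(2)<95)
    else: m=(hsv[...,1]>60)&(hsv[...,2]>90)&(Z<.05)
    m[:int(v)-45]=0;m[int(v)+45:]=0;m[:,:int(u)-45]=0;m[:,int(u)+45:]=0
    b=blob("top",m,h,(u,v)); vu=(int(v),int(u))
    print(nm,"px",p[vu],"z%.3f"%Z[vu],"mean",b[0].round(1),"rect",np.round(b[1],1),np.round(b[2],1),round(b[3],1),b[4])
cv2.imwrite("pics/crop1.png",cv2.resize(p[170:250,100:380,::-1],(798,228),interpolation=cv2.INTER_CUBIC))
E
python3 m.py
```

```text
bat px [77 73 69] z0.010 mean [470.5 -43.4] rect [471.5 -42.5] [200.8  99. ] 85.6 1664
padsq px [167 148 118] z0.017 mean [477.8  27.1] rect [477.8  26.9] [47.1 47.5] 86.8 234
padrd px [165 145 116] z0.018 mean [ 467.1 -112.7] rect [ 467.7 -113.3] [45.2 46.4] 79.9 198
strip px [157 137 108] z0.013 mean [ 644.7 -165.6] rect [ 646.  -165.7] [ 47.9 176.8] 83.7 847Traceback (most recent call last):
  File "m.py", line 11, in <module>
    b=blob("top",m,h,(u,v)); vu=(int(v),int(u))
  File "h.py", line 18, in blob
    W=np.array([ray(n,x,y,z)[:2] for x,y in zip(xs,ys)])
                ~~~^^^^^^^^^
  File "h.py", line 9, in ray
    c=cams.get_calibration(n); K=c["intrinsics"];T=c["T"]
ValueError: time passes only in moves, steps and waits
```

```bash
python3 - <<'E'
s=open('h.py').read()
s=s.replace('def snap','C={n:cams.get_calibration(n) for n in ("scene","top")}\ndef snap',1).replace('c=cams.get_calibration(n); K','c=C[n]; K')
open('h.py','w').write(s)
E
python3 m.py
```

```text
bat px [76 73 68] z0.017 mean [470.4 -43.4] rect [471.5 -42.5] [200.8  99. ] 85.6 1664
padsq px [168 149 119] z0.018 mean [477.9  27.3] rect [477.3  27.2] [47.9 45.9] 82.4 235
padrd px [165 145 116] z0.022 mean [ 467.2 -112.5] rect [ 467.7 -113.3] [45.2 46.4] 79.9 199
strip px [157 137 108] z0.013 mean [ 644.7 -165.6] rect [ 646.  -165.7] [ 47.9 176.8] 83.7 843
tile px [149 113  78] z0.005 mean [541.4 427.4] rect [541.7 428.1] [42.9 40.1] 82.4 170
pround px [62 52 44] z0.071 mean [426.7 389.8] rect [427.2 389.1] [37.4 34.2] 82.4 142
psq px [66 57 48] z0.069 mean [437.3 138. ] rect [437.2 137.8] [36.6 35.6] 10.4 161
pshort px [68 58 48] z0.038 mean [432.3 214. ] rect [432.2 214.1] [37.2 35. ] 6.4 151
cup px [168 141 117] z0.008 mean [450.6 316.4] rect [449.1 316.7] [43.7 47. ] 83.4 77
timer px [170 175 170] z0.064 mean [605.4 120.7] rect [605.  121.6] [62.5 43. ] 82.3 293
turq px [63 50 41] z0.072 mean [428.3 464.6] rect [428.5 463.5] [37.4 34.1] 82.4 143
```

View pics/crop1.png

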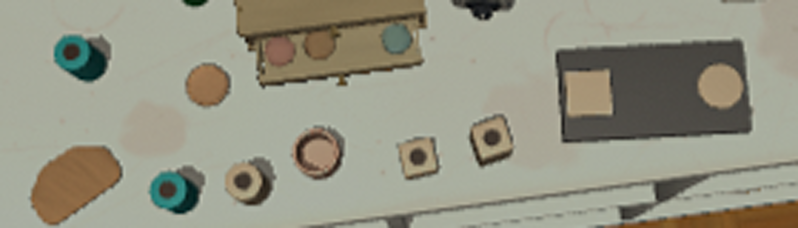

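The crop confirms it. The buff post at crop (247,182) is post_round, with turquoise lookalikes at (80,58) and (175,190). The orange disc at (208,85) is the tile, and the taller square post at (491,138) is post_square, since its top measures z=0.069 against 0.038 for the short one. Next I'll check clearances.

Run:
```python
import numpy as np
from workcell import r
W=np.load("top.npz")["W"]; X,Y,Z=[W[...,i] for i in range(3)]
print(r.tip_reach)
def q(n,m): print(n,m.sum(),[(np.percentile(a[m],1).round(3),np.percentile(a[m],99).round(3)) for a in(X,Y,Z)] if m.sum() else "")
q("near tile",(abs(X-.541)<.09)&(abs(Y-.427)<.12)&(Z>.025)&(Z<.6))
for lo,hi in((.04,.1),(.1,.2),(.2,.4),(.4,.7)):
    q(f"strip {lo}",(X>.5)&(X<.85)&(Y>-.26)&(Y<-.06)&(Z>lo)&(Z<hi))
    q(f"tile {lo}",(X>.5)&(X<.85)&(Y>.33)&(Y<.52)&(Z>lo)&(Z<hi))
```

```text
0.019
near tile 762 [(np.float64(0.46), np.float64(0.631)), (np.float64(0.307), np.float64(0.546)), (np.float64(0.027), np.float64(0.083))]
strip 0.04 442 [(np.float64(0.751), np.float64(0.825)), (np.float64(-0.257), np.float64(-0.061)), (np.float64(0.04), np.float64(0.099))]
tile 0.04 1357 [(np.float64(0.576), np.float64(0.807)), (np.float64(0.331), np.float64(0.511)), (np.float64(0.041), np.float64(0.098))]
strip 0.1 936 [(np.float64(0.775), np.float64(0.824)), (np.float64(-0.257), np.float64(-0.061)), (np.float64(0.101), np.float64(0.199))]
tile 0.1 787 [(np.float64(0.741), np.float64(0.817)), (np.float64(0.332), np.float64(0.515)), (np.float64(0.101), np.float64(0.199))]
strip 0.2 1669 [(np.float64(0.735), np.float64(0.835)), (np.float64(-0.253), np.float64(-0.061)), (np.float64(0.202), np.float64(0.399))]
tile 0.2 1668 [(np.float64(0.737), np.float64(0.83)), (np.float64(0.332), np.float64(0.516)), (np.float64(0.202), np.float64(0.399))]
strip 0.4 3419 [(np.float64(0.757), np.float64(0.804)), (np.float64(-0.249), np.float64(-0.061)), (np.float64(0.402), np.float64(0.545))]
tile 0.4 5990 [(np.float64(0.736), np.float64(0.848)), (np.float64(0.332), np.float64(0.516)), (np.float64(0.404), np.float64(0.679))]
```

```bash
python3 -m pendant '[[0,0,-4.4,37,-15,-10,65],[0,0,-4.4,37,-15,-10,65],[0,0,-4.4,37,-15,-10,65],[0,0,-4.4,37,-15,-10,65],[0,0,-4.4,37,-15,-10,65],[0,0,-4.4,37,-15,-10,65],[0,0,-4.4,37,-15,-10,65],[0,0,-4.4,37,-15,-10,65],[0,0,-4.4,37,-15,-10,65],[0,0,-4.4,37,-14,-10,65],[0,0,0,0,0,0,65]]' 40
cat > s.py <<'E'
import sys,numpy as np
from workcell import r
o=r.get_obs();R=np.array(o['ee_rot']);p=np.array(o['ee_pos'])*1000
y=np.degrees(np.arctan2(R[1,0],R[0,0]))
print("t",o['time_s'],"pos",p.round(1),"yawx %.1f"%y,"tilt",np.degrees(np.arccos(-R[2,2])).round(2),"gap",round(o['finger_gap']*1000,1),"gf",round(o['grasp_force'],1),"F",np.round(o['ft_force'],1),"q",np.round(o['joint_pos'],2))
if len(sys.argv)>2: print("d",(np.array([float(a) for a in sys.argv[1:3]])-p[:2]).round(1))
E
python3 s.py 541.5 427.5
```

```text
time_s: 1.58
ee_pos: [0.5413, 0.4245, 0.1478]
ee_rot: [[0.49, -0.872, -0.002], [-0.872, -0.49, -0.003], [0.001, 0.003, -1.0]]
ft_force: [-0.8, -0.4, -0.5]
finger_gap: 0.065
grasp_force: 0.0
t 1.575 pos [541.3 424.5 147.8] yawx -60.7 tilt 0.21 gap 65.0 gf 0.0 F [-0.8 -0.4 -0.5] q [ 0.95  0.29  0.17 -0.   -1.46 -0.44]
d [0.2 3. ]
```

```bash
python3 -m pendant '[[0,0,0,0,3,-40,65],[0,0,0,0,0,-40,65],[0,0,0,0,0,-25,65],[0,0,0,0,0,-12,65],[0,0,0,0,0,-6,65],[0,0,0,0,0,0,65]]' && python3 s.py 541.5 427.5
python3 - <<'E'
from h import *
p,d,W=snap("scene")
cv2.imwrite("pics/s1.png",cv2.resize(p[200:300,150:300,::-1],(750,500),interpolation=cv2.INTER_CUBIC))
E
```

```text
time_s: 2.33
ee_pos: [0.5398, 0.4299, 0.028]
ee_rot: [[0.494, -0.87, 0.001], [-0.87, -0.494, 0.001], [-0.0, -0.001, -1.0]]
ft_force: [-0.2, 0.5, -0.9]
finger_gap: 0.0652
grasp_force: 0.0
t 2.325 pos [539.8 429.9  28. ] yawx -60.4 tilt 0.05 gap 65.2 gf 0.0 F [-0.2  0.5 -0.9] q [ 0.96  0.35  0.03  0.   -1.25 -0.44]
d [ 1.7 -2.4]
```

View pics/s1.png

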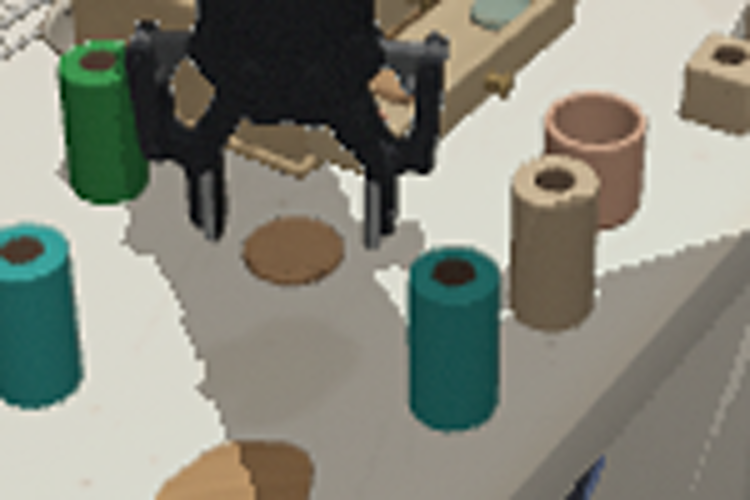

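The tips at crop (213,240) and (372,245) straddle the tile at (294,250), still clear of the bench.

```bash
python3 -m pendant '[[0,0,0,1,-2,-6,65],[0,0,0,0,0,-2,60],[0,0,0,0,0,0,40],[0,0,0,0,0,0,40],[0,0,0,0,0,0,40],[0,0,0,0,0,0,40]]' 40 && python3 s.py
```

```text
time_s: 3.12
ee_pos: [0.5409, 0.4276, 0.0197]
ee_rot: [[0.494, -0.87, 0.001], [-0.87, -0.494, 0.0], [-0.0, -0.001, -1.0]]
ft_force: [0.4, -0.1, 1.9]
finger_gap: 0.0411
grasp_force: 40.6
t 3.125 pos [540.9 427.6  19.7] yawx -60.4 tilt 0.04 gap 41.1 gf 40.6 F [ 0.4 -0.1  1.9] q [ 0.96  0.36  0.02  0.   -1.24 -0.44]
```

```bash
python3 -m pendant '[[0,0,0,0,0,0,30],[0,0,0,0,0,10,30],[0,0,0,0,0,30,30],[0,0,0,0,0,40,30],[0,0,0,0,0,40,30],[0,0,0,0,0,0,30]]' 40 && python3 s.py
python3 - <<'E'
from h import *
p,d,W=snap("scene")
cv2.imwrite("pics/s2.png",cv2.resize(p[140:290,130:330,::-1],(800,600),interpolation=cv2.INTER_CUBIC))
E
```

```text
time_s: 3.88
ee_pos: [0.542, 0.4286, 0.1448]
ee_rot: [[0.494, -0.87, 0.005], [-0.87, -0.494, 0.005], [-0.002, -0.007, -1.0]]
ft_force: [1.0, -0.8, -0.3]
finger_gap: 0.0412
grasp_force: 40.5
t 3.875 pos [542.  428.6 144.8] yawx -60.4 tilt 0.43 gap 41.2 gf 40.5 F [ 1.  -0.8 -0.3] q [ 0.96  0.28  0.17  0.   -1.44 -0.44]
```

View pics/s2.png

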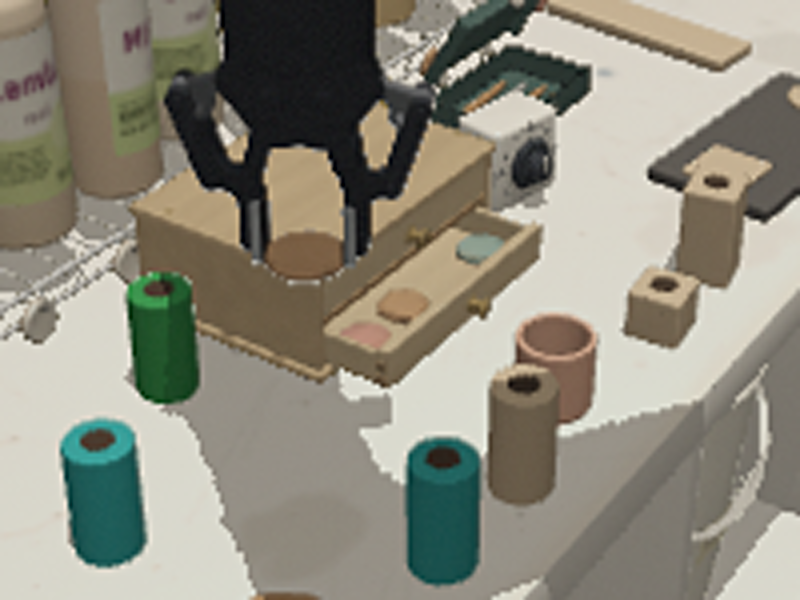

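The tile is held level between the tips at crop (305,255). Moving it to the bat centre.

```bash
python3 -m pendant '[[0,0,-3,-6,-40,0,30],[0,0,-3,-6,-43,0,30],[0,0,-3,-6,-43,0,30],[0,0,-3,-6,-43,0,30],[0,0,-3,-7,-43,0,30],[0,0,-3,-7,-43,0,30],[0,0,-3,-7,-43,0,30],[0,0,-3,-7,-43,0,30],[0,0,-3,-6,-43,0,30],[0,0,-3,-6,-43,0,30],[0,0,-4,-6,-44,0,30],[0,0,0,0,0,0,30]]' >/dev/null && python3 s.py 471.8 -42.7
```

```text
t 5.425 pos [469.6 -45.7 138.2] yawx -94.7 tilt 0.11 gap 41.0 gf 40.5 F [ 0.5 -0.5 -0.2] q [ 0.33 -0.3  -0.43 -0.   -1.45 -0.41]
d [2.2 3. ]
```

```bash
python3 -m pendant '[[0,0,0,2,2,-35,30],[0,0,0,0,0,-35,30],[0,0,0,0,0,-20,30],[0,0,0,0,0,-8,30],[0,0,0,0,0,0,30]]' >/dev/null && python3 s.py 471.8 -42.7
```

```text
t 6.05 pos [472.5 -41.3  40.9] yawx -94.4 tilt 0.07 gap 41.3 gf 40.5 F [-0.7  0.3  1.2] q [ 0.34 -0.23 -0.55 -0.   -1.25 -0.42]
d [-0.7 -1.4]
```

```bash
python3 -m pendant '[[0,0,0,0,-1,-5,30],[0,0,0,0,0,-3,30],[0,0,0,0,0,0,30],[0,0,0,0,0,0,60],[0,0,0,0,0,0,60],[0,0,0,0,0,0,60],[0,0,0,0,0,20,60],[0,0,0,0,0,50,60],[0,0,0,0,0,50,70]]' && python3 s.py 426.7 389.8
python3 - <<'E'
from h import *
p,d,W=snap("top")
print(W[196:208,322:334,2].mean())
cv2.imwrite("pics/t1.png",cv2.resize(p[150:260,150:400,::-1],(800,352),interpolation=cv2.INTER_CUBIC))
E
```

```text
time_s: 7.18
ee_pos: [0.4724, -0.0427, 0.1545]
ee_rot: [[-0.077, -0.997, -0.001], [-0.997, 0.077, -0.0], [0.0, 0.001, -1.0]]
ft_force: [0.5, 0.2, -0.2]
finger_gap: 0.0698
grasp_force: 0.0
t 7.175 pos [472.4 -42.7 154.5] yawx -94.4 tilt 0.05 gap 69.8 gf 0.0 F [ 0.5  0.2 -0.2] q [ 0.34 -0.3  -0.39  0.   -1.47 -0.41]
d [-45.7 432.5]
0.40329887679457815
```

View pics/t1.png

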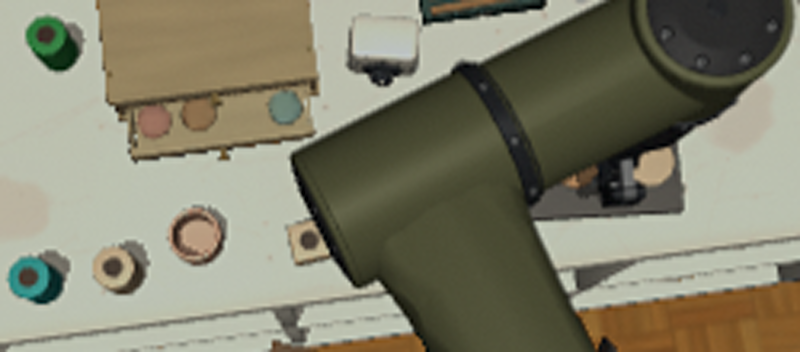

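The arm hides the tile (only orange at crop (580,178) shows), so I'll check it later. Next is post_square.

```bash
python3 -m pendant '[[0,0,2.5,-6,30,0,70],[0,0,2.5,-6,30,0,70],[0,0,2.5,-6,30,0,70],[0,0,2.5,-6,30,0,70],[0,0,2.5,-6,30,0,70],[0,0,2.5,-5,31,0,70],[0,0,0,0,0,0,70],[0,0,0,0,0,0,70]]' >/dev/null && python3 s.py 437.3 138
python3 - <<'E'
from h import *
p,d,W=snap("top"); hsv=cv2.cvtColor(p,cv2.COLOR_RGB2HSV)
m=(hsv[...,1]>60)&(hsv[...,2]>60)&(W[...,2]<.04)&(W[...,2]>.0); m[:180]=0;m[225:]=0
m[:,:320]=0;m[:,340:]=0
b=blob("top",m,.020,(330,201));print("tile",b)
E
```

```text
t 8.225 pos [437.7 138.3 153.2] yawx -79.4 tilt 0.02 gap 70.0 gf 0.0 F [ 0.5 -0.4  0.3] q [ 0.75 -0.34 -0.43  0.   -1.48 -0.56]
d [-0.4 -0.3]
tile (array([472.78880121, -41.67620624]), (473.4515686035156, -41.81422424316406), (42.11994552612305, 46.01436996459961), 80.56060791015625, 187)
```

Tile measured at (473,-42), about 1 mm off centre. Descending on post_square.

```bash
python3 -m pendant '[[0,0,0,0,0,-40,70],[0,0,0,0,0,-35,70],[0,0,0,0,0,-20,70],[0,0,0,0,0,-8,70],[0,0,0,0,0,0,70],[0,0,0,0,0,0,25],[0,0,0,0,0,0,25],[0,0,0,0,0,0,25],[0,0,0,0,0,0,25],[0,0,0,0,0,0,25]]' 50 >/dev/null && python3 s.py 437.3 138
```

```text
t 9.525 pos [438.2 138.8  51.3] yawx -79.4 tilt 0.09 gap 35.7 gf 50.6 F [-0.9 -0.2  6.6] q [ 0.75 -0.29 -0.58  0.   -1.28 -0.56]
d [-0.9 -0.8]
```

```bash
python3 -m pendant '[[0,0,0,0,0,15,25],[0,0,0,0,0,35,25],[0,0,-3,8,-22,15,25],[0,0,-3,8,-22,0,25],[0,0,-3,8,-22,0,25],[0,0,-3,8,-23,0,25],[0,0,-3,7,-23,0,25],[0,0,0,0,0,0,25],[0,0,0,0,0,0,25]]' >/dev/null && python3 s.py 477.3 27.2
python3 - <<'E'
from h import *
p,d,W=snap("scene")
cv2.imwrite("pics/s3.png",cv2.resize(p[130:250,250:410,::-1],(800,600),interpolation=cv2.INTER_CUBIC))
E
```

```text
t 10.65 pos [476.5  26.7 115.3] yawx -94.4 tilt 0.03 gap 35.4 gf 50.4 F [ 0.3  0.7 -1.6] q [ 0.48 -0.27 -0.45 -0.   -1.4  -0.56]
d [0.8 0.5]
```

View pics/s3.png

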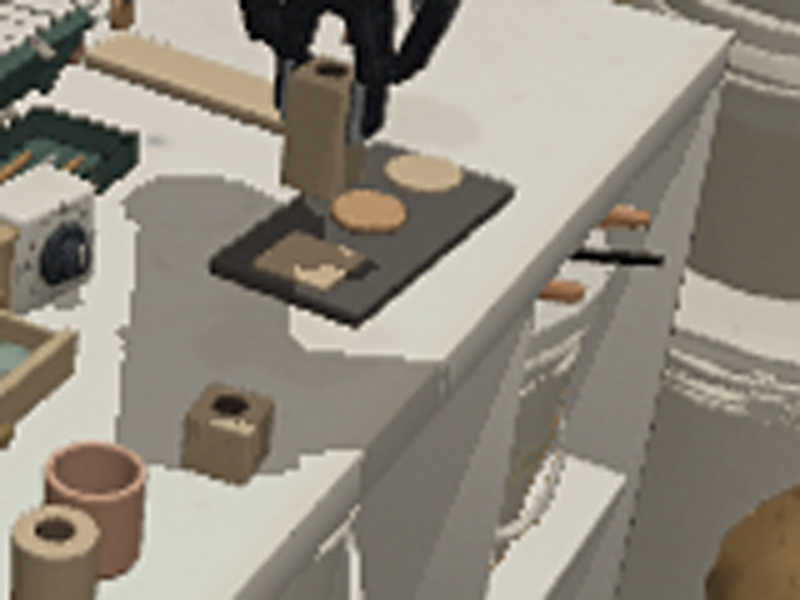

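The post is held upright at crop (325,130) above the square pad (310,260), and the tile lies flat at (370,212).

```bash
python3 -m pendant '[[0,0,0,0.5,0.5,-25,25],[0,0,0,0,0,-15,25],[0,0,0,0,0,-5,25],[0,0,0,0,0,-2.5,25],[0,0,0,0,0,0,25],[0,0,0,0,0,0,25]]' >/dev/null && python3 s.py 477.3 27.2
```

```text
t 11.45 pos [477.5  27.1  68.4] yawx -94.4 tilt 0.05 gap 35.5 gf 50.4 F [ 0.4 -0.1 -2.3] q [ 0.48 -0.24 -0.51  0.   -1.3  -0.56]
d [-0.2  0.1]
```

Lower a touch, release, retreat, and head for the round post.

```bash
python3 -m pendant '[[0,0,0,0,0,-1,25],[0,0,0,0,0,0,25],[0,0,0,0,0,0,50],[0,0,0,0,0,0,60],[0,0,0,0,0,0,65],[0,0,0,0,0,15,65],[0,0,0,0,0,40,70],[0,0,0,0,0,40,70],[0,0,0.5,-5,36,0,70],[0,0,0.5,-5,36,0,70],[0,0,0.5,-5,36,0,70],[0,0,0.5,-5,36,0,70]]' >/dev/null && python3 -m pendant '[[0,0,0.5,-5,36,0,70],[0,0,0.5,-5,36,0,70],[0,0,0.5,-5,36,0,70],[0,0,0.5,-5,36,0,70],[0,0,0.5,-5,36,0,70],[0,0,0.5,-5,36,0,70],[0,0,0,0,2,0,70],[0,0,0,0,0,0,70]]' >/dev/null && python3 s.py 426.7 389.8
python3 - <<'E'
from h import *
p,d,W=snap("top");Z=W[...,2]
for n,x,y,h in(("sq",477,27,.086),("sh",432,214,.035)):
    m=(abs(Z-h)<.012)&(abs(W[...,0]*1000-x)<50)&(abs(W[...,1]*1000-y)<50)
    ys,xs=np.nonzero(m);print(n,[np.array(a).round(1) for a in blob("top",m,h,(xs.mean(),ys.mean()))])
E
```

```text
t 13.95 pos [427.3 389.  162.4] yawx -89.4 tilt 0.01 gap 69.9 gf 0.0 F [ 0.1 -0.1 -0.2] q [ 1.09 -0.01 -0.13  0.   -1.45 -1.08]
d [-0.6  0.8]
sq [array([477. ,  26.9]), array([476.9,  26.7]), array([37.1, 37.5]), np.float64(88.1), np.int64(166)]
sh [array([432.2, 214. ]), array([432.2, 214.1]), array([37.2, 35. ]), np.float64(6.4), np.int64(152)]
```

Square post standing at (477,27). Grasping the round post.

```bash
python3 -m pendant '[[0,0,0,-0.5,1,-40,70],[0,0,0,0,0,-40,70],[0,0,0,0,0,-22,70],[0,0,0,0,0,-8,70],[0,0,0,0,0,0,70],[0,0,0,0,0,0,25],[0,0,0,0,0,0,25],[0,0,0,0,0,0,25],[0,0,0,0,0,0,25],[0,0,0,0,0,0,25]]' 50 >/dev/null && python3 s.py 426.7 389.8
```

```text
t 15.25 pos [427.2 390.6  53.2] yawx -89.4 tilt 0.12 gap 36.8 gf 50.0 F [-1.   0.   5.9] q [ 1.09  0.05 -0.27  0.   -1.25 -1.08]
d [-0.5 -0.8]
```

```bash
python3 -m pendant '[[0,0,0,0,0,20,25],[0,0,0,0,0,40,25],[0,0,0,0,0,40,25],[0,0,0,0,0,35,25],[0,0,0,0,0,0,25]]' >/dev/null && python3 s.py && python3 -m pendant '[[0,0,-0.5,3,-35,0,25],[0,0,-0.5,3,-42,0,25],[0,0,-0.5,3,-42,0,25],[0,0,-0.5,3,-43,0,25],[0,0,-0.5,3,-43,0,25],[0,0,-0.5,3,-43,0,25],[0,0,-0.5,3,-43,0,25],[0,0,-0.5,3,-43,0,25],[0,0,-0.5,4,-43,0,25],[0,0,-0.5,4,-43,0,25],[0,0,0,4,-43,0,25],[0,0,0,3,-40,0,25]]' >/dev/null; python3 -m pendant '[[0,0,0,0,0,0,25],[0,0,0,0,0,0,25]]'>/dev/null; python3 s.py 466.7 -112.7
```

```text
t 15.875 pos [427.7 390.9 191.5] yawx -89.4 tilt 0.38 gap 37.0 gf 50.2 F [ 0.8  0.2 -2. ] q [ 1.09 -0.02 -0.08  0.   -1.5  -1.08]
t 17.625 pos [ 465.3 -113.   186.3] yawx -94.5 tilt 0.07 gap 36.4 gf 50.3 F [-0.   0.7 -1.2] q [ 0.18 -0.29 -0.33 -0.   -1.53 -0.26]
d [1.4 0.3]
```

Target TCP z about 70, so 116 mm down.

```bash
python3 -m pendant '[[0,0,0,1,0,-40,25],[0,0,0,0,0,-40,25],[0,0,0,0,0,-22,25],[0,0,0,0,0,-8,25],[0,0,0,0,0,-4,25],[0,0,0,0,0,0,25],[0,0,0,0,0,0,25]]' >/dev/null && python3 s.py 466.7 -112.7
```

```text
t 18.5 pos [ 467.2 -112.9   73.7] yawx -94.4 tilt 0.08 gap 36.9 gf 50.3 F [-0.  -0.1 -1.5] q [ 0.18 -0.24 -0.5   0.   -1.31 -0.26]
d [-0.5  0.2]
```

```bash
python3 -m pendant '[[0,0,0,0,0,-2.5,25],[0,0,0,0,0,-1.5,25],[0,0,0,0,0,0,25],[0,0,0,0,0,0,50],[0,0,0,0,0,0,60],[0,0,0,0,0,0,65],[0,0,0,0,0,15,65],[0,0,0,0,0,40,70],[0,0,0,0,0,40,70]]' && python3 -m pendant '[[0,0,8,8,0,0,70],[0,0,9,15,0,0,70],[0,0,9,17,-6,0,70],[0,0,9,17,-7,0,70],[0,0,9,17,-7,0,70],[0,0,9,17,-7,0,70],[0,0,9,17,-7,0,70],[0,0,9,17,-7,0,70],[0,0,9,17,-7,0,70],[0,0,8,15,-3,0,70],[0,0,0,0,0,0,70],[0,0,0,0,0,0,70]]' >/dev/null; python3 s.py 625 -163.5
python3 - <<'E'
from h import *
p,d,W=snap("top");Z=W[...,2]
for n,x,y,h in(("sq",477,27,.086),("rd",466,-113,.086)):
    m=(abs(Z-h)<.012)&(abs(W[...,0]*1000-x)<50)&(abs(W[...,1]*1000-y)<50)
    ys,xs=np.nonzero(m);print(n,len(xs),[np.array(a).round(1) for a in blob("top",m,h,(xs.mean(),ys.mean()))])
E
```

```text
time_s: 19.62
ee_pos: [0.4667, -0.1132, 0.166]
ee_rot: [[-0.077, -0.997, 0.001], [-0.997, 0.077, -0.0], [0.0, -0.001, -1.0]]
ft_force: [1.1, -1.0, -0.9]
finger_gap: 0.0701
grasp_force: 0.0
t 21.125 pos [ 623.5 -164.   164.3] yawx -6.6 tilt 0.02 gap 70.2 gf 0.0 F [-0.3 -0.6 -0.4] q [ 0.05  0.16  0.06  0.   -1.47  1.4 ]
d [1.5 0.5]
sq 165 [array([476.7,  26.8]), array([476.9,  26.7]), array([37.1, 37.5]), np.float64(88.1), np.int64(165)]<stdin>:5: RuntimeWarning: Mean of empty slice.
  ret = ret.dtype.type(ret / rcount)
Traceback (most recent call last):
  File "h.py", line 17, in blob
    i=min(ok,key=lambda i:np.hypot(*(c[i]-seed)))
ValueError: min() iterable argument is empty
```

```bash
python3 -m pendant '[[0,0,0,1,0,-40,70],[0,0,0,0,0,-40,70],[0,0,0,0,0,-35,70],[0,0,0,0,0,-15,70],[0,0,0,0,0,-8,70],[0,0,0,0,0,0,70],[0,0,0,0,0,0,70]]' >/dev/null && python3 s.py 625 -163.5
python3 - <<'E'
from h import *
p,d,W=snap("scene")
cv2.imwrite("pics/s4.png",cv2.resize(p[110:230,250:410,::-1],(800,600),interpolation=cv2.INTER_CUBIC))
E
```

```text
t 22.05 pos [ 625.6 -164.1   27.4] yawx -6.4 tilt 0.14 gap 69.8 gf 0.0 F [ 1.1 -0.7  0. ] q [ 0.05  0.24 -0.1   0.   -1.22  1.41]
d [-0.6  0.6]
```

View pics/s4.png

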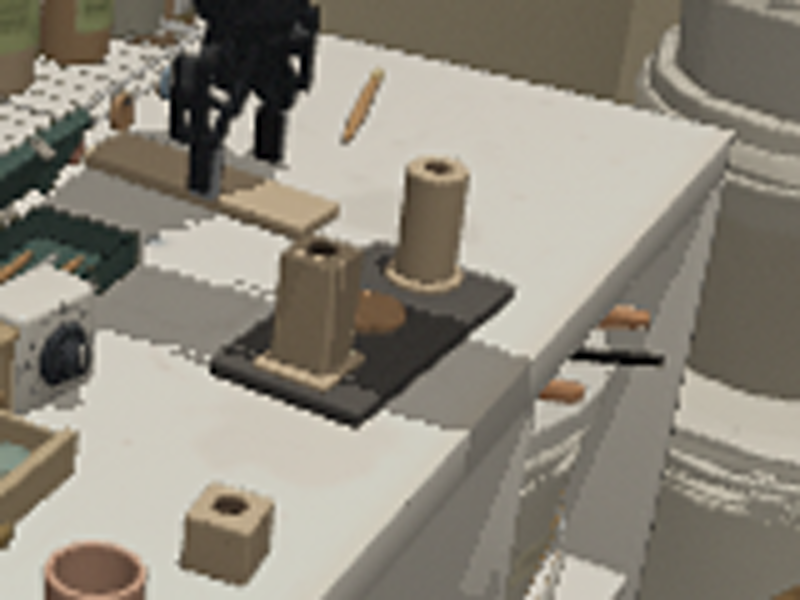

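Both posts stand well on their pads, at crop (310,310) and (435,225), and the fingers straddle the strip at (205,185)/(268,155). Lowering to z=20 and gripping.

```bash
python3 -m pendant '[[0,0,0,-0.5,0.5,-4,70],[0,0,0,0,0,-3.5,60],[0,0,0,0,0,0,35],[0,0,0,0,0,0,35],[0,0,0,0,0,0,35],[0,0,0,0,0,0,35]]' 70 >/dev/null && python3 s.py && python3 -m pendant '[[0,0,0,0,0,10,35],[0,0,0,0,0,30,35],[0,0,0,0,0,40,35],[0,0,0,0,0,40,35],[0,0,0,0,0,40,35],[0,0,0,0,0,0,35],[0,0,0,0,0,0,35]]' >/dev/null; python3 s.py
python3 - <<'E'
from h import *
p,d,W=snap("scene")
cv2.imwrite("pics/s5.png",cv2.resize(p[90:210,250:410,::-1],(800,600),interpolation=cv2.INTER_CUBIC))
E
```

```text
t 22.85 pos [ 624.1 -163.5   18.1] yawx -6.4 tilt 0.01 gap 48.1 gf 74.1 F [-0.3  0.6 -0.5] q [ 0.05  0.25 -0.11 -0.   -1.21  1.41]
t 23.725 pos [ 623.8 -163.3  177.4] yawx -6.4 tilt 0.07 gap 47.9 gf 73.9 F [ 0.2  0.6 -3.5] q [ 0.05  0.16  0.08 -0.   -1.49  1.41]
```

View pics/s5.png

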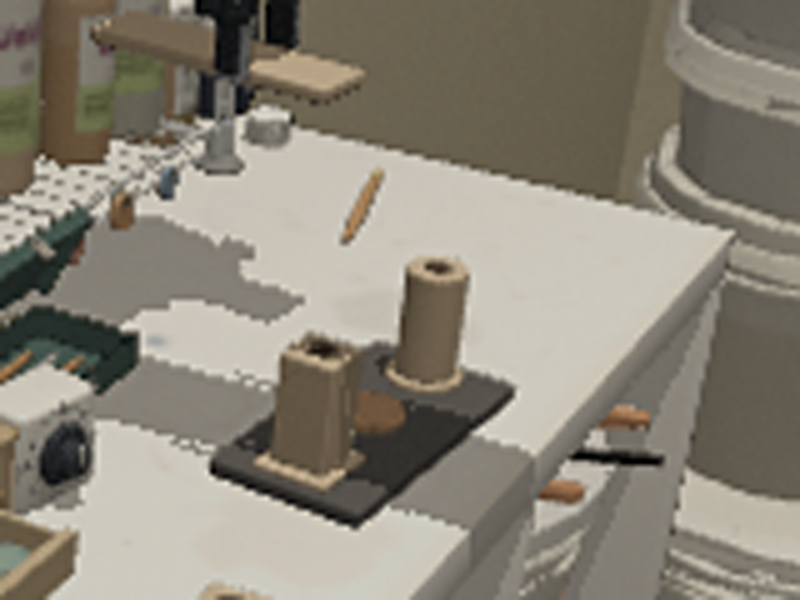

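The strip is held level above its old spot at crop (230,55). Turning it and moving over the posts.

```bash
python3 -m pendant '[[0,0,0,-20,0,0,35],[0,0,-4,-30,5,0,35],[0,0,-8,-20,14,0,35],[0,0,-8,-10,14,0,35],[0,0,-8,-10,14,0,35],[0,0,-8,-10,14,0,35],[0,0,-8,-10,14,0,35],[0,0,-8,-10,16,0,35],[0,0,-9,-10,16,0,35],[0,0,-9,-10,16,0,35],[0,0,-9,-10,16,0,35],[0,0,-9,0,2,0,35]]' >/dev/null; python3 -m pendant '[[0,0,-8,0,0,0,35],[0,0,0,0,0,0,35],[0,0,0,0,0,0,35]]'>/dev/null; python3 s.py 473.4 -21.8
python3 - <<'E'
from h import *
p,d,W=snap("top");Z=W[...,2]; hsv=cv2.cvtColor(p,cv2.COLOR_RGB2HSV)
zt=.171
m=(abs(Z-zt)<.012)&(abs(W[...,0]-.472)<.06)&(abs(W[...,1]+.04)<.16)&(hsv[...,1]>50)&(hsv[...,2]>70)
ys,xs=np.nonzero(m);print(len(xs))
P=W[m];A=np.c_[P[:,:2],np.ones(len(P))];s=np.linalg.lstsq(A,P[:,2],rcond=None)[0];print("slope",s[:2],"z",(s@[.472,-.043,1]).round(4))
R=np.array([ray("top",x,y,zt)[:2] for x,y in zip(xs,ys)])*1000
print(cv2.minAreaRect(R.astype(np.float32)),R.min(0),R.max(0))
E
```

```text
t 25.65 pos [473.9 -22.6 177.5] yawx -102.3 tilt 0.08 gap 47.7 gf 73.8 F [-0.1  0.4 -2.2] q [ 0.38 -0.3  -0.36 -0.   -1.52 -0.59]
d [-0.5  0.8]
402
slope [ 0.00560447 -0.00570177] z 0.1716
((458.8299865722656, -90.05160522460938), (87.89865112304688, 50.0522575378418), 79.17362213134766) [ 428.10107639 -137.57083845] [478.53723458 -42.61438105]
```

```bash
python3 -m pendant '[[0,0,4,-0.5,0.5,-10,35],[0,0,3.9,0,0,-20,35],[0,0,0,0,0,-20,35],[0,0,0,0,0,-10,35],[0,0,0,0,0,-4,35],[0,0,0,0,0,0,35],[0,0,0,0,0,0,35]]'>/dev/null; python3 s.py 473.4 -21.8
python3 - <<'E'
from h import *
p,d,W=snap("top");Z=W[...,2]; hsv=cv2.cvtColor(p,cv2.COLOR_RGB2HSV)
zt=.1075
m=(abs(Z-zt)<.010)&(abs(W[...,0]-.472)<.06)&(abs(W[...,1]+.04)<.16)&(hsv[...,1]>50)&(hsv[...,2]>70)
ys,xs=np.nonzero(m)
R=np.array([ray("top",x,y,zt)[:2] for x,y in zip(xs,ys)])*1000
print(len(R),cv2.minAreaRect(R.astype(np.float32)),R.min(0),R.max(0))
p,d,W=snap("scene")
cv2.imwrite("pics/s6.png",cv2.resize(p[110:230,250:410,::-1],(800,600),interpolation=cv2.INTER_CUBIC))
E
```

```text
t 26.575 pos [474.1 -22.  115.1] yawx -94.5 tilt 0.07 gap 47.9 gf 73.8 F [ 0.9 -0.6 -2.3] q [ 0.38 -0.28 -0.46  0.   -1.4  -0.46]
d [-0.7  0.2]
251 ((451.5274963378906, -99.68348693847656), (38.407958984375, 90.61620330810547), 20.66191291809082) [ 441.85025931 -135.77418796] [484.60466689 -52.17467179]
```

View pics/s6.png

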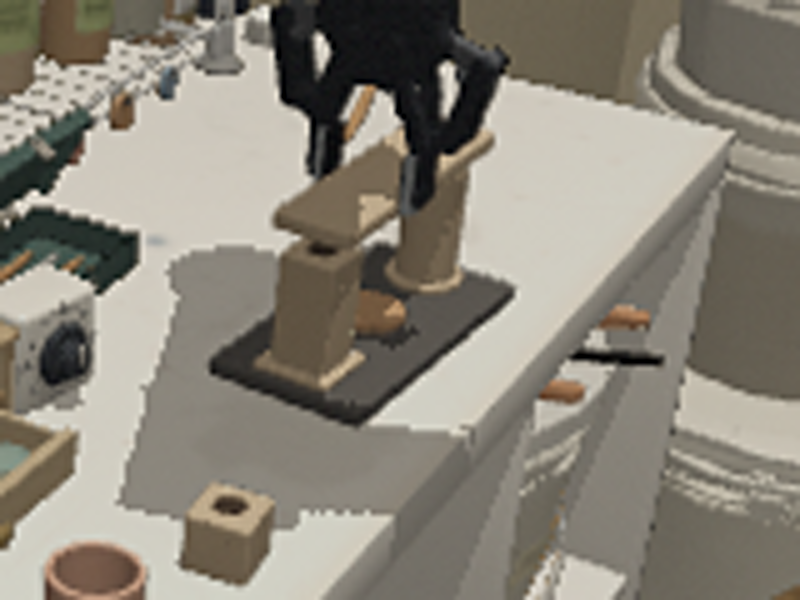

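The strip at crop (385,185) hovers above both posts, aligned. Its far end measures y=-135.8 against about -134 expected. Lowering.

```bash
python3 -m pendant '[[0,0,0,-0.5,0,-5,35],[0,0,0,0,0,-3,35],[0,0,0,0,0,-1,35],[0,0,0,0,0,0,35]]'>/dev/null; python3 s.py; python3 -m pendant '[[0,0,0,0,0,-1,35],[0,0,0,0,0,0,35]]'>/dev/null; python3 s.py
```

```text
t 27.175 pos [473.2 -22.  105.1] yawx -94.5 tilt 0.02 gap 48.1 gf 73.8 F [-0.5  0.8 -2.8] q [ 0.38 -0.28 -0.47  0.   -1.38 -0.46]
t 27.425 pos [473.2 -22.  104.2] yawx -94.5 tilt 0.01 gap 47.9 gf 73.8 F [-0.2 -0.2 -2.2] q [ 0.38 -0.28 -0.47 -0.   -1.38 -0.46]
```

```bash
python3 -m pendant '[[0,0,0,0,0,-0.7,35],[0,0,0,0,0,0,35]]'>/dev/null; python3 s.py; python3 -m pendant '[[0,0,0,0,0,0,52],[0,0,0,0,0,0,58],[0,0,0,0,0,0,68],[0,0,0,0,0,0,70],[0,0,0,0,0,15,70],[0,0,0,0,0,35,70],[0,0,0,0,0,40,70],[0,0,0,-2,30,0,70],[0,0,0,-2,40,0,70],[0,0,0,-2,40,0,70],[0,0,0,-2,40,0,70],[0,0,0,-2,40,0,70]]'>/dev/null; python3 -m pendant '[[0,0,1,-3,40,0,70],[0,0,1,-3,40,0,70],[0,0,1,-3,40,0,70],[0,0,1,-3,28,0,70],[0,0,0,0,0,0,70],[0,0,0,0,0,0,70]]'>/dev/null; python3 s.py 450 316.5;  python3 - <<'E'
from h import *
p,d,W=snap("top");Z=W[...,2]
zt=.098
m=(abs(Z-zt)<.012)&(abs(W[...,0]-.472)<.06)&(abs(W[...,1]+.04)<.13)
ys,xs=np.nonzero(m);b=blob("top",m,zt,(xs.mean(),ys.mean()));print("strip",b)
P=W[m];A=np.c_[P[:,:2],np.ones(len(P))];s=np.linalg.lstsq(A,P[:,2],rcond=None)[0];print("slope",s[:2],(s@[.472,-.043,1]))
p,d,W=snap("scene")
cv2.imwrite("pics/s7.png",cv2.resize(p[110:270,230:430,::-1],(750,600),interpolation=cv2.INTER_CUBIC))
E
```

```text
t 27.675 pos [473.4 -22.  104. ] yawx -94.5 tilt 0.03 gap 47.7 gf 74.1 F [-1.6  0.5 -0.2] q [ 0.38 -0.28 -0.47  0.   -1.38 -0.46]
t 29.925 pos [451.4 315.6 193.9] yawx -90.5 tilt 0.01 gap 70.2 gf 0.0 F [ 0.4 -0.2  0.3] q [ 0.98 -0.09 -0.15  0.   -1.52 -0.98]
d [-1.4  0.9]
strip (array([471.40489781, -45.98591038]), (471.5450744628906, -45.27161407470703), (182.0974578857422, 50.78171157836914), 85.8001480102539, 1119)
slope [ 0.00961211 -0.00196215] 0.09842513478165003
```

View pics/s7.png

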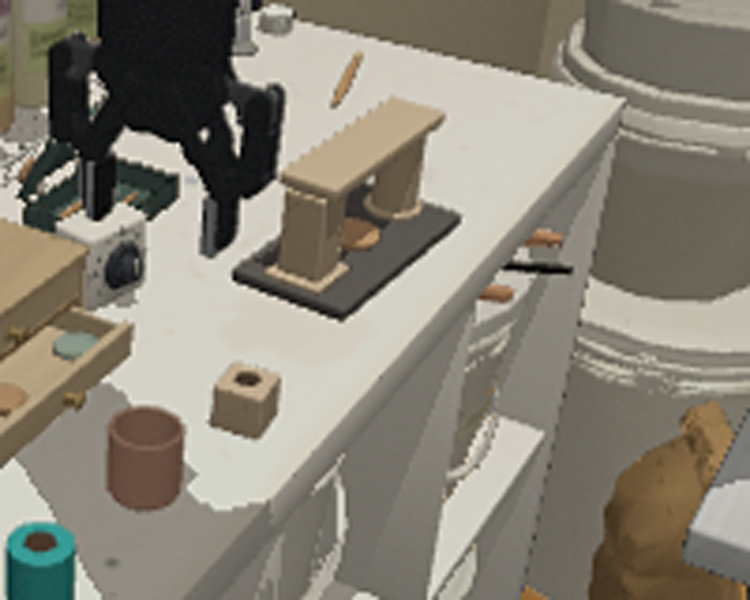

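The strip lies level on both posts (centre (471.5,-45.5), yaw 85.8°, slope about 0). The cup is at crop (145,457), below the gripper.

```bash
python3 -m pendant '[[0,0,0,-1.5,0.5,-40,75],[0,0,0,0,0,-40,75],[0,0,0,0,0,-40,75],[0,0,0,0,0,-28,75],[0,0,0,0,0,-12,75],[0,0,0,0,0,0,75],[0,0,0,0,0,0,35],[0,0,0,0,0,0,35],[0,0,0,0,0,0,35],[0,0,0,0,0,0,35],[0,0,0,0,0,0,35]]' 40 >/dev/null; python3 s.py 449.5 316.6
```

```text
t 31.4 pos [450.5 317.3  35.5] yawx -90.5 tilt 0.17 gap 47.7 gf 41.7 F [-0.1 -0.2  5.6] q [ 0.98 -0.01 -0.36  0.   -1.21 -0.99]
d [-1.  -0.7]
```

```bash
python3 -m pendant '[[0,0,0,0,0,15,35],[0,0,0,0,0,35,35],[0,0,0,0,0,40,35],[0,0,0,0,0,40,35],[0,0,0,0,0,30,35]]' >/dev/null;  python3 -m pendant '[[0,0,0,2,-30,0,35],[0,0,-0.5,2,-36,0,35],[0,0,-0.5,2,-37,0,35],[0,0,-0.5,2,-37,0,35],[0,0,-0.5,2,-37,0,35],[0,0,-0.5,2,-37,0,35],[0,0,-0.5,2,-37,0,35],[0,0,-0.5,2,-37,0,35],[0,0,-0.5,2,-37,0,35],[0,0,0,3,-37,0,35],[0,0,0,0,0,0,35],[0,0,0,0,0,0,35]]' >/dev/null; python3 s.py 471.5 -45.3;  python3 - <<'E'
from h import *
p,d,W=snap("scene")
cv2.imwrite("pics/s8.png",cv2.resize(p[90:250,230:430,::-1],(750,600),interpolation=cv2.INTER_CUBIC))
E
```

```text
t 33.525 pos [470.6 -45.4 193.9] yawx -94.6 tilt 0.02 gap 47.5 gf 41.4 F [-0.4  0.3  0. ] q [ 0.33 -0.31 -0.33 -0.   -1.55 -0.41]
d [0.9 0.1]
```

View pics/s8.png

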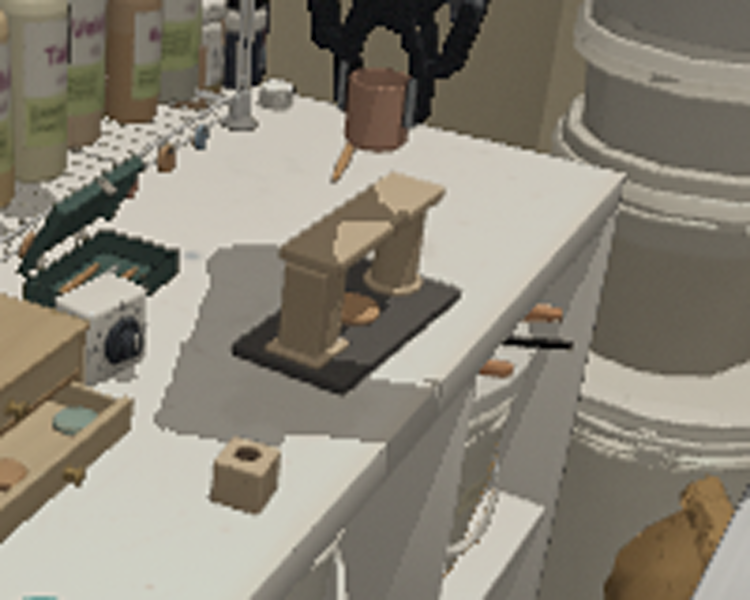

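The cup is held upright at crop (378,108), above the middle of the strip. Lowering.

```bash
python3 -m pendant '[[0,0,0,0.5,0,-25,35],[0,0,0,0,0,-20,35],[0,0,0,0,0,-8,35],[0,0,0,0,0,-4,35],[0,0,0,0,0,-2,35],[0,0,0,0,0,0,35],[0,0,0,0,0,0,35]]' >/dev/null; python3 s.py 471.5 -45.3; python3 -m pendant '[[0,0,0,0,0,-0.7,35],[0,0,0,0,0,0,35]]' >/dev/null; python3 s.py
```

```text
t 34.45 pos [471.4 -45.5 135. ] yawx -94.5 tilt 0.04 gap 47.6 gf 41.4 F [ 0.7 -0.1 -1.5] q [ 0.33 -0.29 -0.43  0.   -1.44 -0.41]
d [0.1 0.2]
t 34.7 pos [471.2 -45.5 133.9] yawx -94.5 tilt 0.0 gap 47.5 gf 41.4 F [-0.2 -0.8 -1. ] q [ 0.33 -0.29 -0.43 -0.   -1.43 -0.41]
```

```bash
python3 -m pendant '[[0,0,0,0,0,-0.6,35],[0,0,0,0,0,0,35],[0,0,0,0,0,0,52],[0,0,0,0,0,0,58],[0,0,0,0,0,0,68],[0,0,0,0,0,0,72],[0,0,0,0,0,15,72],[0,0,0,0,0,35,72],[0,0,0,0,0,40,72],[0,0,0,0,30,10,72],[0,0,0,0,50,0,72],[0,0,0,0,50,0,72]]'>/dev/null; python3 -m pendant '[[0,0,0,0,50,0,72],[0,0,0,0,50,0,72],[0,0,0,0,50,0,72],[0,0,0,0,50,0,72],[0,0,0,0,0,0,72]]'>/dev/null; python3 s.py;  python3 - <<'E'
from h import *
p,d,W=snap("top");Z=W[...,2]
for n,x,y,h,t in(("cup",472,-45,.148,.01),("strip",472,-45,.098,.012),("short",432,214,.035,.012),("timer",605,121,.062,.012)):
    m=(abs(Z-h)<t)&(abs(W[...,0]*1000-x)<60)&(abs(W[...,1]*1000-y)<(120 if n=="strip" else 50))
    ys,xs=np.nonzero(m);print(n,len(xs),[np.array(a).round(1) for a in blob("top",m,h,(xs.mean(),ys.mean()))] if len(xs)>25 else "")
p,d,W=snap("scene")
cv2.imwrite("pics/s9.png",cv2.resize(p[90:250,230:430,::-1],(750,600),interpolation=cv2.INTER_CUBIC))
E
```

```text
t 36.825 pos [470.7 287.1 233.2] yawx -94.3 tilt 0.06 gap 72.3 gf 0.0 F [ 0.1  0.  -0.5] q [ 0.91 -0.09 -0.07 -0.   -1.59 -0.99]
cup 92 [array([472. , -44.7]), array([471.1, -44.6]), array([46.8, 44.5]), np.float64(82.4), np.int64(92)]
strip 964 [array([470.4, -44.5]), array([471.5, -46. ]), array([180.7,  50.8]), np.float64(85.8), np.int64(860)]
short 151 [array([432.3, 214. ]), array([432.2, 214.1]), array([37.2, 35. ]), np.float64(6.4), np.int64(151)]
timer 299 [array([605.5, 120.7]), array([605. , 121.6]), array([62.5, 43. ]), np.float64(82.3), np.int64(294)]
```

View pics/s9.png

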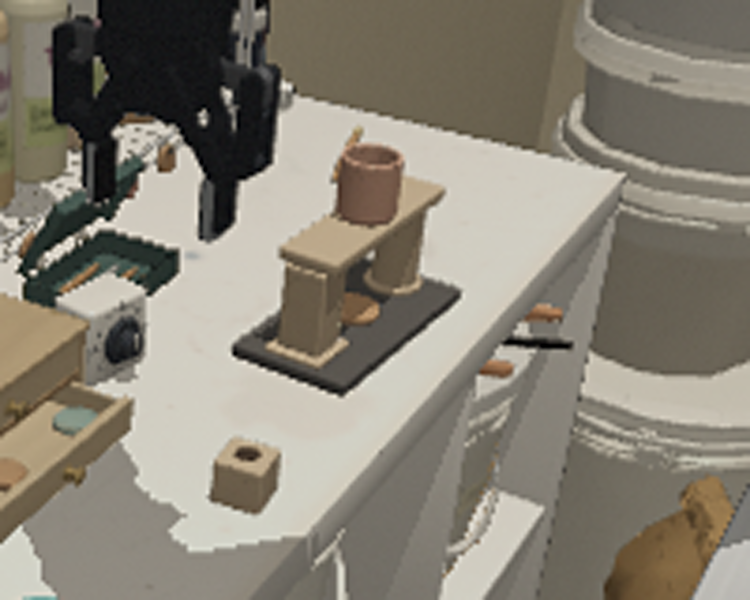

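The cup stands at crop (370,185) on the centred strip, with the posts on their pads and the tile beneath. The short post and timer haven't moved.

```bash
python3 -c "from workcell import r; print(r.job_done())"
```

```text
the job is handed in; nothing more can be done
None
```

The kiln load is stacked as asked and the job is handed in at about 37 s; the last pictures show everything in place and the short post and timer unmoved, but no verdict came back.

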